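Tilt-check closed gift tins: loose ones to the scale, sound ones to the carton

TASK

One or two of the three closed tins were shut without the cushion that holds the pack of cakes inside. Pick up each tin, tilt it end to end to feel whether its pack slides, and set every tin with a sliding pack down flat on the pan of the bench scale, and every tin whose pack stays put into a lane of the sloping carton, lengthwise, flat on its floor and down against the lower lip, one tin to a lane. Set them down gently, never turn a tin on its side or over, and leave everything else on the bench where it is.

Things in the scene. Friction and masses are not known exactly. Their poses are not given: they have to be found in the camera images.
- tin_a: closed metal gift tin, 156 long x 56 wide x 66 mm high, slip lid, plain paper band round its middle; one of three that look alike. Origin at the centre of its underside, x along its length, z up through the lid. 0.33 to 0.41 kg with the 200 g round pack (46 mm across) inside, which is in the tin's middle at the start
- tin_b: like tin_a outside, size and axes the same. In any of the tins: a pack with its cushion is held in the middle (under 2 mm of play); one without slides along the tin's length, up to 51 mm either way, once that is tilted 20 degrees or more (30 to 40 is quick and sure), and stays at that end when the tin is level again
- tin_c: like tin_a outside, size and axes the same. A pack that has slid from the middle to one end shifts the balance of any tin held at its middle by 0.1 N m about the line across it (0.2 N m from end to end); one or two of the three tins are loose
- carton: low cardboard tray on a fixed wire stand; its floor slopes up away from the robot's side at 0.5 rad (29 degrees). Origin at the centre of its underside, 69 mm above the table; x up the slope, y to the left, z square off the floor, which lies at z = 4 mm. Inside 190 mm long, 164 wide: two lanes, parted by a rib 28 mm wide. Rib and side walls reach z = 18 mm, end walls (lips) 30 mm
- lane_0 (a point): home of a tin in the carton's left lane (68 mm wide, middle at carton y = +48 mm): the point on the floor under the middle of a tin that rests against the lower lip. Axes as carton's: x up the slope along the lane, y across, z square off the floor
- lane_1 (a point): the same for the carton's right lane (68 mm wide, middle at carton y = -48 mm): point on the floor under the middle of a tin that rests against the lower lip; axes as carton's
- scale: fixed bench scale, 282 x 222 mm. Origin at the centre of its underside; x from the display end to the rear, z up. The flat pan's top is 70 mm above the origin and reaches from x = -44 to +141 mm and y = -102 to +102 mm (middle at x = 48 mm): room for two tins side by side, lengthwise along x, at y = +48 and -48 mm
- marker: bystander: loose black felt marker lying on the table, 138 x 16 x 18 mm, length along its x, origin under its middle

How it is judged:
On the way:
1. a tin whose pack is loose is held up off the table and tilted until the pack has slid at least 3 cm ((((x of pack_1_c0 in the frame of tin_a above 0.03 m or x of pack_1_c0 in the frame of tin_a below -0.03 m) and distance between pack_1_c0 and tin_a below 0.06 m and height (world z) of tin_a above 0.03 m and contact force between tin_a and the fingers above 1 N) or ((x of pack_1_c0 in the frame of tin_b above 0.03 m or x of pack_1_c0 in the frame of tin_b below -0.03 m) and distance between pack_1_c0 and tin_b below 0.06 m and height (world z) of tin_b above 0.03 m and contact force between tin_b and the fingers above 1 N) or ((x of pack_1_c0 in the frame of tin_c above 0.03 m or x of pack_1_c0 in the frame of tin_c below -0.03 m) and distance between pack_1_c0 and tin_c below 0.06 m and height (world z) of tin_c above 0.03 m and contact force between tin_c and the fingers above 1 N) or ((x of pack_2_c0 in the frame of tin_a above 0.03 m or x of pack_2_c0 in the frame of tin_a below -0.03 m) and distance between pack_2_c0 and tin_a below 0.06 m and height (world z) of tin_a above 0.03 m and contact force between tin_a and the fingers above 1 N) or ((x of pack_2_c0 in the frame of tin_b above 0.03 m or x of pack_2_c0 in the frame of tin_b below -0.03 m) and distance between pack_2_c0 and tin_b below 0.06 m and height (world z) of tin_b above 0.03 m and contact force between tin_b and the fingers above 1 N) or ((x of pack_2_c0 in the frame of tin_c above 0.03 m or x of pack_2_c0 in the frame of tin_c below -0.03 m) and distance between pack_2_c0 and tin_c below 0.06 m and height (world z) of tin_c above 0.03 m and contact force between tin_c and the fingers above 1 N))), for 0.05 s.
At the end, for the whole second after the job is handed in: each tin with a sliding pack lies flat on the scale pan (within 45 mm lengthwise, 74 mm sideways of its middle); each with a held pack lies flat in a carton lane, within 9 mm of its middle line, 10 mm of the lip and 0.1 rad of its direction; all released and at rest (((distance between any of pack_1_c0, pack_2_c0 and tin_a below 0.06 m and (x of tin_a in the frame of scale between 0.0035 and 0.0935 m and y of tin_a in the frame of scale between -0.074 and 0.074 m and z of tin_a in the frame of scale between 0.064 and 0.077 m and angle between tin_a's own z axis and vertical below 0.07 rad)) or (distance between any of pack_3_c0, pack_4_c0 and tin_a below 0.06 m and ((x of tin_a in the frame of lane_0 between -0.006 and 0.01 m and y of tin_a in the frame of lane_0 between -0.009 and 0.009 m and z of tin_a in the frame of lane_0 between -0.005 and 0.006 m and angle between the x axis of tin_a and the x axis of carton, either way round below 0.1 rad and angle between the z axis of tin_a and the z axis of carton, either way round below 0.07 rad) or (x of tin_a in the frame of lane_1 between -0.006 and 0.01 m and y of tin_a in the frame of lane_1 between -0.009 and 0.009 m and z of tin_a in the frame of lane_1 between -0.005 and 0.006 m and angle between the x axis of tin_a and the x axis of carton, either way round below 0.1 rad and angle between the z axis of tin_a and the z axis of carton, either way round below 0.07 rad)))) and ((distance between any of pack_1_c0, pack_2_c0 and tin_b below 0.06 m and (x of tin_b in the frame of scale between 0.0035 and 0.0935 m and y of tin_b in the frame of scale between -0.074 and 0.074 m and z of tin_b in the frame of scale between 0.064 and 0.077 m and angle between tin_b's own z axis and vertical below 0.07 rad)) or (distance between any of pack_3_c0, pack_4_c0 and tin_b below 0.06 m and ((x of tin_b in the frame of lane_0 between -0.006 and 0.01 m and y of tin_b in the frame of lane_0 between -0.009 and 0.009 m and z of tin_b in the frame of lane_0 between -0.005 and 0.006 m and angle between the x axis of tin_b and the x axis of carton, either way round below 0.1 rad and angle between the z axis of tin_b and the z axis of carton, either way round below 0.07 rad) or (x of tin_b in the frame of lane_1 between -0.006 and 0.01 m and y of tin_b in the frame of lane_1 between -0.009 and 0.009 m and z of tin_b in the frame of lane_1 between -0.005 and 0.006 m and angle between the x axis of tin_b and the x axis of carton, either way round below 0.1 rad and angle between the z axis of tin_b and the z axis of carton, either way round below 0.07 rad)))) and ((distance between any of pack_1_c0, pack_2_c0 and tin_c below 0.06 m and (x of tin_c in the frame of scale between 0.0035 and 0.0935 m and y of tin_c in the frame of scale between -0.074 and 0.074 m and z of tin_c in the frame of scale between 0.064 and 0.077 m and angle between tin_c's own z axis and vertical below 0.07 rad)) or (distance between any of pack_3_c0, pack_4_c0 and tin_c below 0.06 m and ((x of tin_c in the frame of lane_0 between -0.006 and 0.01 m and y of tin_c in the frame of lane_0 between -0.009 and 0.009 m and z of tin_c in the frame of lane_0 between -0.005 and 0.006 m and angle between the x axis of tin_c and the x axis of carton, either way round below 0.1 rad and angle between the z axis of tin_c and the z axis of carton, either way round below 0.07 rad) or (x of tin_c in the frame of lane_1 between -0.006 and 0.01 m and y of tin_c in the frame of lane_1 between -0.009 and 0.009 m and z of tin_c in the frame of lane_1 between -0.005 and 0.006 m and angle between the x axis of tin_c and the x axis of carton, either way round below 0.1 rad and angle between the z axis of tin_c and the z axis of carton, either way round below 0.07 rad)))) and linear speed of each of tin_a, tin_b, tin_c below 0.02 m/s); the robot touches nothing.
It fails at once if a bystander (moon cake, marker or brush) is moved by more than 2 cm (distance of any of marker, cake_1_c0, cake_2_c0, brush_c0 from where it was at the start of the episode above 0.02 m).
It fails at once if a tin is tipped more than 70 degrees from upright (angle between any of tin_a, tin_b, tin_c's own z axis and vertical above 1.22 rad).
It fails at once if a tin is dropped or thrown (moves faster than 0.5 m/s out of the fingers) ((contact force between tin_a and the fingers below 0.2 N and linear speed of tin_a above 0.5 m/s) or (contact force between tin_b and the fingers below 0.2 N and linear speed of tin_b above 0.5 m/s) or (contact force between tin_c and the fingers below 0.2 N and linear speed of tin_c above 0.5 m/s)).
It also fails if it takes over 70 s, if anything falls off the work surface, if the arm or the gripper's body presses on something with over 40 N, if the wrist force passes 120 N, or if a joint passes its speed limit or range.

ROBOT

A 6-joint arm with a two-finger parallel gripper is mounted at the origin on the work surface; the furniture and walls round the work are solid. World frame = base frame: x ahead of the robot, y to its left, z up, the work surface at z = 0. Lengths are in m, angles in rad, forces in N, time in s.
With the tool pointing down it reaches from about 0.35 to 0.85 m from the base axis. Payload 8.1 kg.
Tool frame: the origin (TCP) lies at the very end of the fingers, on their centre line; the grasp point (between the pads) lies 19 mm behind it (robot.pinch_z is the distance from the TCP to the grasp point, in m); y points along the fingers, x is the direction in which the jaws open and shut, and the axes are right-handed (so a half turn about y gives the same grasp; the last joint's range is limited). The gripper opens to 93 mm and grips with 3 to 60 N. Pads are 15 mm wide; open, the fingers measure 128 mm over their backs; the gripper's body (75 mm by 188 mm) begins 65 mm behind the grasp point.
Start: joints at [1.132, 0.13, 1.488, -0, 1.523, -0.085], TCP at [0.208, 0.563, 0.219] pointing down, gripper open.
Joint ranges: [-2.96, 2.96], [-0.89, 2.26], [0.02, 2.5], [-1.34, 4.48], [0, 2.73], [-2.66, 2.66]. Speed limits (rad/s): [2.39, 2.39, 2.79, 3.14, 3.14, 3.14].

INTERFACE

Orientations are given as a rotation vector (axis times angle).
In Python, from plant import robot gives the robot as it stands.
- The arm moves only by the shell command python3 -m inch 'ROWS' [FORCE]. ROWS is JSON, a list of rows, each a list of 5 numbers: the closure, from -1 (fully open) to 1 (shut), then the shift along the world's x, y, z in m, then the turn about the world's z in rad. A call has 1 to 8 rows; each row is the pose to reach, as a shift and turn from the pose measured when the call began; what a row does not reach only later rows make up. A row lasts 1/8 s, in which the tool goes at most 62.5 mm and 10.7 degrees, less where a joint would pass 70% of its speed; a pose out of reach is approached as far as the arm can. A call with a gripper value outside its range is refused whole. The fingers move at their own pace and stop on an object; FORCE is the grip in N (left out, the last holds). Time passes only in rows, so rows that repeat a pose let the fingers close. It gives the time, the measured TCP pose, the force and the opening at its end, in the units of the state.
- robot.read_state(): the state, without advancing time (a new reading comes with each control period).
- robot.read_camera(name): name is "scene" or "top"; returns a dict with "color" (420x560x3 uint8, red, green, blue), "mtx" (3x3 intrinsics, pixels), "R" (3x3) and "t" (3): a world point X has camera coordinates R X + t. Camera axes: x right, y down, z forward; pixel columns grow to the right and rows downward; lengths in m; the calibration is good to about 2 mm. A picture is of the moment at which its call begins. There is no depth.
- robot.close_job(): hands the job in, once; it reports no verdict.
The state is a dict: "t": time; "q": joint angles; "dq": joint speeds; "joint_torque": joint torques, N m; "tool_pos": TCP position; "orientation": TCP orientation; "force": force on the tool from outside, world axes, zero at the start; "wrist_torque": the same for the moment, N m; "opening": finger opening in m.
Only numpy, scipy, OpenCV 4.12 (cv2) and the standard library are available. Lean on these libraries where they do the work, as an engineer would, in place of code of your own. Each camera call takes 0.05 s, during which the arm holds its last target. There are 200 camera calls.

## Working session

There is one attempt and no reset: what is moved stays moved. The work goes in short steps, Python scripts to look and compute and a shell command to move; the robot and the scene stay as the last step left them, time stands still between calls to the robot, and variables do not carry over. Pictures are saved under pics/ and viewed, about 8 in all and at most 12, crops included, and the job is handed in when it is done.

```bash
mkdir -p pics; cat > h.py <<'E'
import cv2, numpy as np
from plant import robot
def cam(n,save=None):
    c=robot.read_camera(n)
    if save: cv2.imwrite(f'pics/{save}.png',cv2.cvtColor(c['color'],cv2.COLOR_RGB2BGR))
    return c
def ray(c,px,z):
    R,t=np.array(c['R']),np.array(c['t']); o=-R.T@t
    d=R.T@np.linalg.inv(c['mtx'])@np.array([px[0],px[1],1.]); return o+d*(z-o[2])/d[2]
def proj(c,X):
    p=np.array(c['mtx'])@(np.array(c['R'])@np.array(X)+c['t']); return p[:2]/p[2]
E
python3 - <<'E'
from h import *
a=cam('top');b=cam('scene')
for n,c in(('top',a),('scene',b)):
    cv2.imwrite(f'pics/{n}0.png',cv2.resize(cv2.cvtColor(c['color'],cv2.COLOR_RGB2BGR),(800,600),interpolation=cv2.INTER_CUBIC))
    print(n,np.round(c['mtx'],1).tolist(),np.round(c['R'],3).tolist(),np.round(-np.array(c['R']).T@c['t'],3))
print(robot.read_state(),robot.pinch_z)
E
```

```text
top [[488.6, 0.0, 274.5], [0.0, 488.6, 209.8], [0.0, 0.0, 1.0]] [[-0.009, -1.0, 0.002], [-0.995, 0.009, -0.1], [0.1, -0.003, -0.995]] [0.382 0.004 1.324]
scene [[424.3, 0.0, 282.8], [0.0, 424.3, 206.6], [0.0, 0.0, 1.0]] [[0.566, -0.824, 0.026], [-0.379, -0.288, -0.879], [0.732, 0.488, -0.476]] [-0.454 -0.648  0.69 ]
{'t': 0.1, 'q': array([ 1.13158444e+00,  1.31078057e-01,  1.48915122e+00, -2.50113135e-05,
        1.52296533e+00, -8.53950323e-02]), 'dq': array([-0.00189014, -0.00216934, -0.00060952,  0.00083777,  0.00033459,
       -0.00171053]), 'joint_torque': array([ 4.65942576e-04, -5.61335349e+01, -4.93098199e+01,  7.69254053e-02,
        2.91033840e-02, -1.13380991e-04]), 'tool_pos': array([0.20766339, 0.56239236, 0.21770738]), 'orientation': array([-1.35690703, -0.9437122 ,  0.94598536]), 'force': array([ 0.04850747,  0.68720112, -0.29051823]), 'wrist_torque': array([0.08576694, 0.02871259, 0.0624711 ]), 'opening': 0.0931813109651462} 0.0188
```

View pics/top0.png

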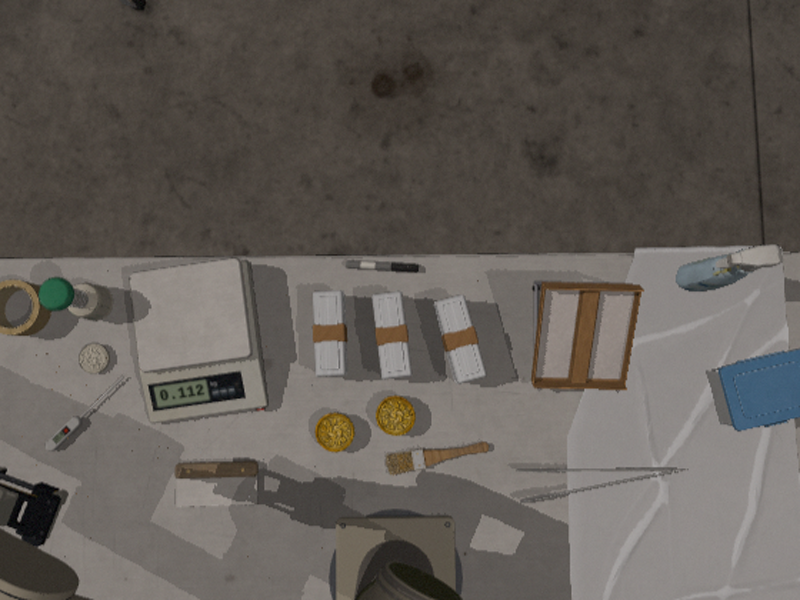

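View pics/scene0.png

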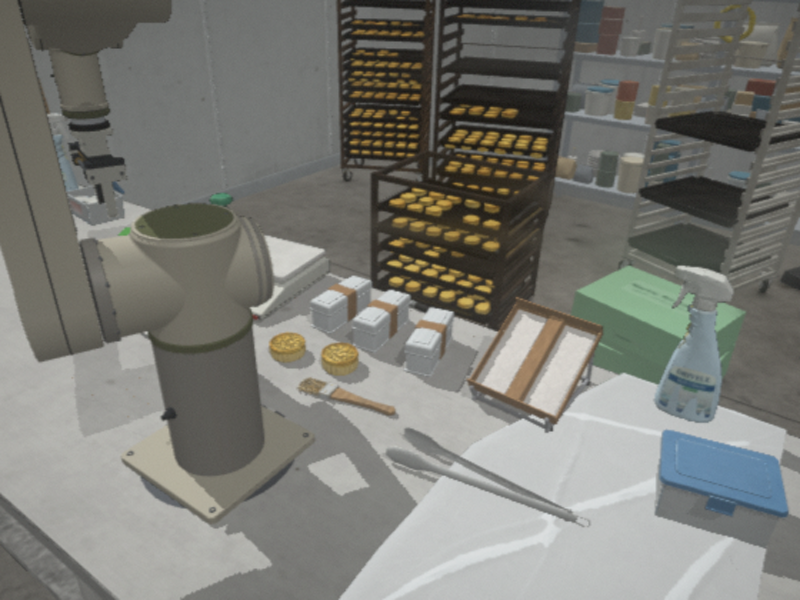

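```bash
python3 - <<'E'
from h import *
c=cam('top','top1')
im=cv2.imread('pics/top1.png')
cv2.imwrite('pics/crop1.png',cv2.resize(im[190:280,212:460],None,fx=3.2,fy=3.2,interpolation=cv2.INTER_CUBIC))
P=[ray(c,(u*.7,v*.7),.07) for u,v in((131,273),(241,259),(251,358),(139,371))]
print(np.round(P,3),np.mean(P,0))
print('marker',[ray(c,(u*.7,v*.7),.01).round(3) for u,v in((346,265),(419,268))])
E
```

```text
[[0.56  0.473 0.07 ]
 [0.584 0.274 0.07 ]
 [0.404 0.254 0.07 ]
 [0.383 0.453 0.07 ]] [0.48276124 0.36342013 0.07      ]
marker [array([0.58 , 0.087, 0.01 ]), array([ 0.573, -0.052,  0.01 ])]
```

View pics/crop1.png

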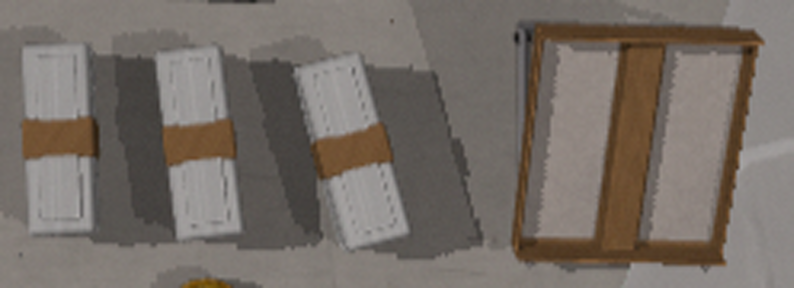

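```bash
cat > fit.py <<'E'
from h import *
from scipy.optimize import least_squares as LS
from scipy.spatial.transform import Rotation as Ro
c=cam('top')
o=lambda p:np.array([212+p[0]/3.2,190+p[1]/3.2])
for n,P in {'t1':[(23,46),(88,44),(93,233),(30,235)],'t2':[(156,50),(217,47),(241,232),(176,240)],'t3':[(295,68),(357,52),(409,232),(347,249)]}.items():
    W=np.array([ray(c,o(p),.066) for p in P]); d=(W[0]+W[1]-W[2]-W[3])/2
    print(n,W.mean(0).round(4),'yaw',np.degrees(np.arctan2(d[1],d[0])).round(1),'len',np.linalg.norm(d[:2]).round(3),'wid',np.linalg.norm(W[0]-W[1]).round(3))
M=np.array([(-95,14,18),(-95,-14,18),(-95,-82,4),(95,-82,30),(95,82,30)])/1e3
I=np.array([(601,250),(634,250),(716,241),(748,46),(548,42)])
Rc=lambda y:Ro.from_euler('ZY',[y,-.5])
def f(v,):
    W=Rc(v[2]).apply(M)+[v[0],v[1],.069]
    r=[proj(c,w)-o(i) for w,i in zip(W,I)]
    W=Rc(v[2]).apply([[v[3],.014,.018],[v[4],-.014,.018]])+[v[0],v[1],.069]
    r+=[proj(c,w)-o(i) for w,i in zip(W,[(622,45),(664,45)])]
    return np.ravel(r)
s=LS(f,[.48,-.3,0,.08,.08]);print(s.x.round(4),'yawdeg',np.degrees(s.x[2]).round(2));print(s.fun.reshape(-1,2).round(2))
for y in(.048,-.048): 
    h=Rc(s.x[2]).apply([-.017,y,.004])+[s.x[0],s.x[1],.069]; print('home',h.round(4))
    print(' centre of tin at z=.045', (h+Rc(s.x[2]).apply([0,0,.045])).round(4))
st=robot.read_state(); print(st['tool_pos'],Ro.from_rotvec(st['orientation']).as_matrix().round(3).tolist())
E
python3 fit.py
```

```text
t1 [0.4473 0.1146 0.066 ] yaw 1.8 len 0.152 wid 0.053
t2 [0.4441 0.0028 0.066 ] yaw 6.2 len 0.152 wid 0.049
t3 [ 0.4366 -0.1213  0.066 ] yaw 15.1 len 0.151 wid 0.052
[ 0.4447 -0.3408 -0.0089  0.0869  0.0875] yawdeg -0.51
[[ 0.03  0.49]
 [ 0.43  0.49]
 [-0.82  0.64]
 [ 2.48 -1.39]
 [-2.23 -0.16]
 [ 0.92  0.11]
 [-0.84 -0.11]]
home [ 0.4283 -0.2926  0.0644]
 centre of tin at z=.045 [ 0.4067 -0.2924  0.1039]
home [ 0.4274 -0.3886  0.0644]
 centre of tin at z=.045 [ 0.4059 -0.3884  0.1039]
[0.20771545 0.56253038 0.21799132] [[0.346, -0.0, -0.938], [0.938, -0.001, 0.346], [-0.001, -1.0, 0.0]]
```

```bash
python3 -m inch '[[-1,0.229,-0.684,0,0.618],[-1,0.229,-0.684,0,0.618],[-1,0.229,-0.684,0,0.618],[-1,0.229,-0.684,0,0.618],[-1,0.229,-0.684,0,0.618],[-1,0.229,-0.684,0,0.618],[-1,0.229,-0.684,0,0.618],[-1,0.229,-0.684,0,0.618]]' 20
```

```text
t: 1.2
tool_pos: [0.3652, 0.0914, 0.2184]
orientation: [-1.074, -1.402, 1.402]
force: [0.7, 0.3, 0.2]
opening: 0.0927
```

```bash
python3 -m inch '[[-1,0.071,-0.213,0,0],[-1,0.071,-0.213,0,0],[-1,0.071,-0.213,0,0],[-1,0.071,-0.213,0,0],[-1,0.071,-0.213,-0.05,0],[-1,0.071,-0.213,-0.10,0],[-1,0.071,-0.213,-0.118,0],[-1,0.071,-0.213,-0.118,0]]'
python3 - <<'E'
from h import *
from scipy.spatial.transform import Rotation as Ro
st=robot.read_state(); m=Ro.from_rotvec(st['orientation']).as_matrix(); print(st['tool_pos'],np.degrees(np.arctan2(m[1,0],m[0,0])),st['q'].round(2))
b=cam('scene','s2');im=cv2.imread('pics/s2.png'); cv2.imwrite('pics/s2c.png',cv2.resize(im[150:300,190:440],None,fx=3.2,fy=3.2,interpolation=cv2.INTER_CUBIC))
E
```

```text
t: 2.2
tool_pos: [0.4355, -0.1212, 0.0998]
orientation: [-1.072, -1.401, 1.402]
force: [0.4, 0.7, 0.5]
opening: 0.0925
[ 0.43551511 -0.1211511   0.09984532] 105.17123080580006 [-0.38 -0.19  2.02 -0.    1.31 -2.22]
```

View pics/s2c.png

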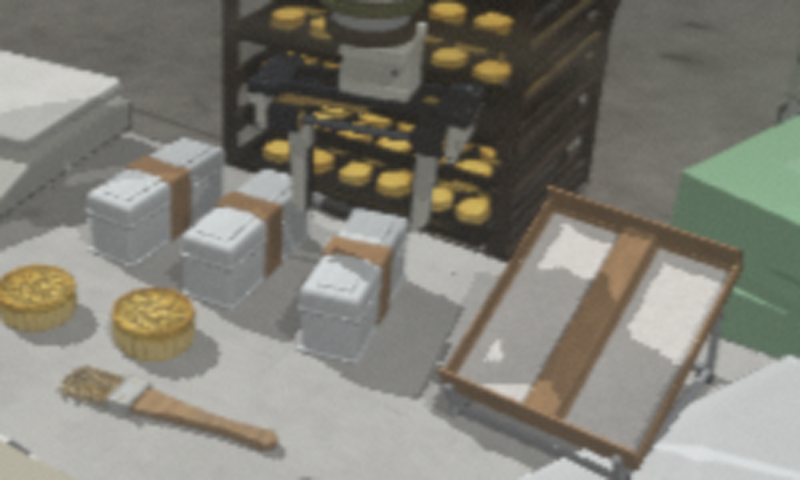

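```bash
cat > tq.py <<'E'
from h import *
F=[];T=[]
for _ in range(8):
    s=robot.read_state(); F.append(s['force']);T.append(s['wrist_torque']); robot.read_camera('top')
print('TCP',s['tool_pos'].round(4),'open',round(s['opening'],4),'F',np.mean(F,0).round(2),'T',np.mean(T,0).round(3),'+-',(np.std(T,0)/8**.5).round(3),'t',s['t'])
E
python3 tq.py
python3 -m inch '[[-1,0.001,0,-0.05,0],[-1,0.001,0,-0.077,0],[0.4,0.001,0,-0.077,0],[0.4,0.001,0,-0.077,0],[0.4,0.001,0,-0.077,0],[0.4,0.001,0,-0.077,0]]' 30
python3 -m inch '[[0.4,0,0,0.03,0],[0.4,0,0,0.08,0],[0.4,0,0,0.13,0],[0.4,0,0,0.15,0],[0.4,0,0,0.15,0]]'
python3 tq.py
```

```text
TCP [ 0.437  -0.1218  0.1015] open 0.0929 F [0.04 0.02 0.17] T [0.041 0.014 0.001] +- [0.009 0.008 0.012] t 2.6
t: 3.4
tool_pos: [0.4387, -0.1218, 0.0255]
orientation: [-1.077, -1.404, 1.401]
force: [-1.1, 5.7, 6.7]
opening: 0.0575
t: 4.03
tool_pos: [0.4398, -0.1223, 0.1774]
orientation: [-1.081, -1.405, 1.401]
force: [-0.4, -0.6, -4.6]
opening: 0.0561
TCP [ 0.4379 -0.1215  0.1741] open 0.0558 F [-0.1  -0.15 -3.83] T [ 0.065  0.003 -0.004] +- [0.006 0.011 0.009] t 4.375
```

```bash
python3 -m inch '[[0.4,-0.004,-0.04,0.025,-0.05],[0.4,-0.008,-0.09,0.025,-0.15],[0.4,-0.012,-0.14,0.025,-0.274],[0.4,-0.0165,-0.19,0.025,-0.274],[0.4,-0.0165,-0.24,0.025,-0.274],[0.4,-0.0165,-0.267,0.025,-0.274],[0.4,-0.0165,-0.267,0.0,-0.274],[0.4,-0.0165,-0.267,-0.02,-0.274]]'
python3 -m inch '[[0.4,0,0,-0.003,0],[0.4,0,0,-0.006,0]]'
python3 - <<'E'
from h import *
from scipy.spatial.transform import Rotation as Ro
st=robot.read_state(); m=Ro.from_rotvec(st['orientation']).as_matrix(); print(st['tool_pos'],np.degrees(np.arctan2(m[1,0],m[0,0])),st['q'].round(2),st['force'])
b=cam('scene','s3');im=cv2.imread('pics/s3.png'); t=cam('top','t3');tm=cv2.imread('pics/t3.png')
cv2.imwrite('pics/m3.png',np.hstack([cv2.resize(im[180:330,290:450],(400,375),interpolation=cv2.INTER_CUBIC),cv2.resize(tm[170:290,350:478],(400,375),interpolation=cv2.INTER_CUBIC)]))
E
```

```text
t: 5.42
tool_pos: [0.4211, -0.3885, 0.1526]
orientation: [-1.215, -1.203, 1.201]
force: [-0.0, -0.6, -3.0]
opening: 0.0561
t: 5.68
tool_pos: [0.4212, -0.3881, 0.1464]
orientation: [-1.215, -1.203, 1.202]
force: [0.0, -0.1, -3.2]
opening: 0.0561
[ 0.42118708 -0.38810447  0.14643457] 89.45365497931515 [-0.83  0.1   1.65  0.    1.39 -2.4 ] [ 0.03485649 -0.06142269 -3.20947644]
```

View pics/m3.png

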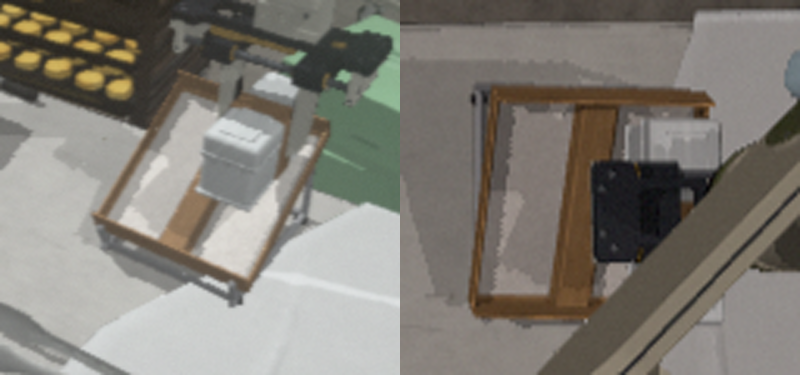

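```bash
python3 -m inch '[[0.4,0,0,-0.006,0],[0.4,0,0,-0.012,0]]' 12
python3 -m inch '[[0.4,0,0,-0.006,0],[0.4,-0.0025,0,-0.011,0],[0.4,-0.005,0,-0.016,0],[0.4,-0.0065,0,-0.0215,0],[0.4,-0.008,0,-0.027,0]]'
python3 tq.py
```

```text
t: 6.02
tool_pos: [0.4218, -0.3886, 0.1354]
orientation: [-1.217, -1.203, 1.202]
force: [0.9, -0.1, -4.3]
opening: 0.0559
t: 6.65
tool_pos: [0.4135, -0.3888, 0.108]
orientation: [-1.217, -1.203, 1.202]
force: [-3.6, -1.0, -1.2]
opening: 0.0561
TCP [ 0.414  -0.3883  0.1082] open 0.0558 F [-0.91 -0.5  -3.09] T [-0.051  0.049 -0.024] +- [0.051 0.035 0.036] t 7.0
```

```bash
python3 -m inch '[[0.4,-0.001,0,-0.006,0],[0.4,-0.002,0,-0.012,0],[0.4,-0.003,0,-0.017,0],[0.4,-0.003,0,-0.022,0]]'
python3 tq.py
python3 - <<'E'
from h import *
b=cam('scene','s4');im=cv2.imread('pics/s4.png')
cv2.imwrite('pics/s4c.png',cv2.resize(im[180:330,290:450],(640,600),interpolation=cv2.INTER_CUBIC))
E
```

```text
t: 7.55
tool_pos: [0.4121, -0.3886, 0.0884]
orientation: [-1.219, -1.205, 1.202]
force: [-2.0, 8.8, 20.0]
opening: 0.0562
TCP [ 0.4121 -0.3886  0.0879] open 0.0562 F [-1.43  4.94 11.54] T [ 0.722  0.227 -0.07 ] +- [0.074 0.025 0.009] t 7.9
```

View pics/s4c.png

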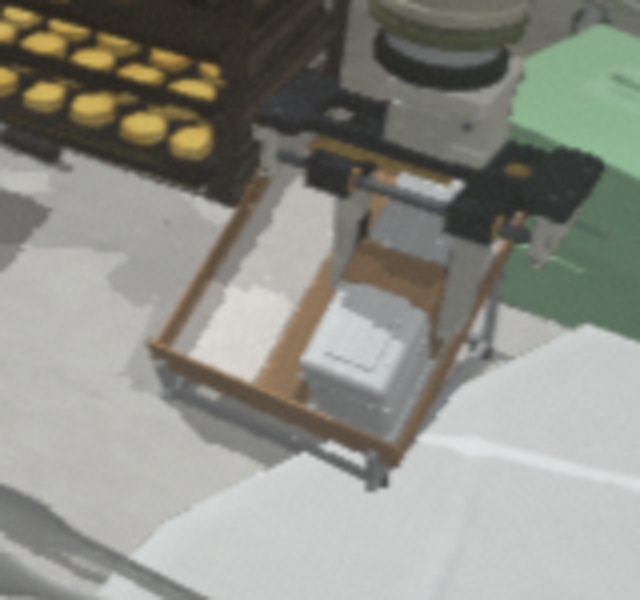

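```bash
python3 -m inch '[[0.4,0,0,0,0],[0.4,0,0,0.0,0],[0.4,0,0,0.02,0],[0.4,0,0,0.04,0],[0.4,0,0,0.05,0],[0.4,0,0,0.05,0],[0.4,0,0,0.05,0]]' 45
python3 tq.py
python3 - <<'E'
from h import *
b=cam('scene','s5');im=cv2.imread('pics/s5.png')
cv2.imwrite('pics/s5c.png',cv2.resize(im[180:330,290:450],(640,600),interpolation=cv2.INTER_CUBIC))
E
```

```text
t: 8.88
tool_pos: [0.4118, -0.3883, 0.1374]
orientation: [-1.218, -1.205, 1.202]
force: [0.3, 0.3, -4.4]
opening: 0.056
TCP [ 0.4119 -0.3884  0.1375] open 0.0563 F [ 0.03  0.31 -3.89] T [ 0.025 -0.073  0.007] +- [0.014 0.011 0.01 ] t 9.225
```

View pics/s5c.png

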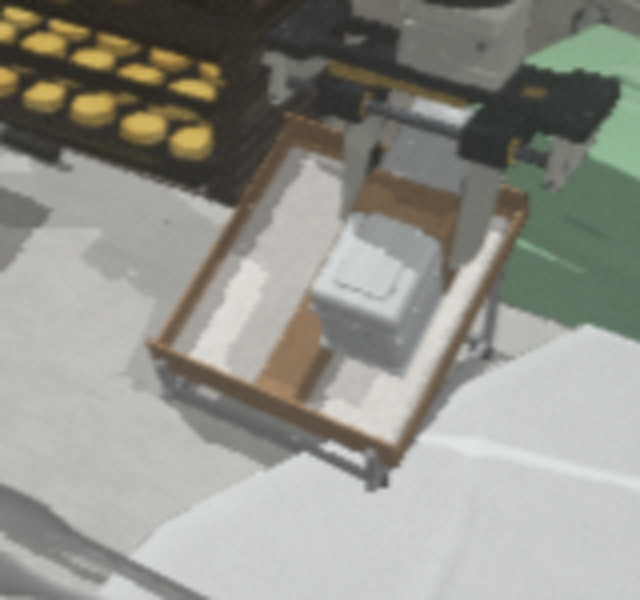

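```bash
python3 -m inch '[[0.4,0,0,0.04,0],[0.4,0,0.02,0.065,0],[0.4,0.005,0.07,0.065,0.02],[0.4,0.01,0.13,0.065,0.05],[0.4,0.015,0.19,0.065,0.08],[0.4,0.02,0.25,0.065,0.1],[0.4,0.02,0.31,0.065,0.122],[0.4,0.02,0.37,0.065,0.122]]'
python3 -m inch '[[0.4,0.005,0.06,0,0],[0.4,0.008,0.12,0,0],[0.4,0.01,0.18,0,0],[0.4,0.012,0.24,0,0],[0.4,0.014,0.30,0,0],[0.4,0.015,0.36,0,0],[0.4,0.015,0.42,0,0],[0.4,0.015,0.426,0,0]]'
python3 tq.py
```

```text
t: 10.32
tool_pos: [0.4319, -0.0167, 0.2031]
orientation: [-1.159, -1.296, 1.291]
force: [1.4, 0.2, -3.5]
opening: 0.056
t: 11.32
tool_pos: [0.4456, 0.4128, 0.202]
orientation: [-1.156, -1.298, 1.294]
force: [0.2, -0.2, -4.2]
opening: 0.0559
TCP [0.4474 0.4081 0.2035] open 0.0561 F [-0.06 -0.36 -4.11] T [ 0.013 -0.058  0.002] +- [0.015 0.016 0.01 ] t 11.675
```

```bash
python3 -m inch '[[0.4,0,0,-0.03,0],[0.4,0,0,-0.055,0],[0.4,0,0,-0.065,0],[0.4,0,0,-0.070,0],[0.4,0,0,-0.070,0]]'
python3 -m inch '[[0.4,0,0,0,0],[0.4,0.002,0,-0.006,0],[0.4,0.007,0.001,-0.011,0],[0.4,0.012,0.0015,-0.016,0],[0.4,0.017,0.002,-0.020,0]]' 12
python3 -m inch '[[0.4,0.004,0.0005,-0.005,0],[0.4,0.008,0.001,-0.0095,0],[0.4,0.012,0.0015,-0.014,0]]'
python3 tq.py
```

```text
t: 12.35
tool_pos: [0.4478, 0.4083, 0.1342]
orientation: [-1.161, -1.296, 1.288]
force: [-1.0, 0.5, -4.1]
opening: 0.0556
t: 12.98
tool_pos: [0.4658, 0.4107, 0.1147]
orientation: [-1.161, -1.297, 1.287]
force: [1.9, 0.7, 2.4]
opening: 0.0558
t: 13.35
tool_pos: [0.4778, 0.4121, 0.1]
orientation: [-1.161, -1.296, 1.287]
force: [0.2, -1.2, 1.7]
opening: 0.0559
TCP [0.4769 0.4119 0.0998] open 0.0558 F [ 0.37 -0.1  -2.3 ] T [ 0.073 -0.103 -0.015] +- [0.033 0.043 0.013] t 13.7
```

```bash
python3 -m inch '[[0.4,0.001,0,-0.004,0],[0.4,0.001,0,-0.007,0],[0.4,0.001,0,-0.007,0]]' 10
python3 tq.py
python3 - <<'E'
from h import *
b=cam('scene','s6');im=cv2.imread('pics/s6.png')
cv2.imwrite('pics/s6c.png',cv2.resize(im[140:240,130:260],(650,500),interpolation=cv2.INTER_CUBIC))
E
```

```text
t: 14.12
tool_pos: [0.4789, 0.4123, 0.0936]
orientation: [-1.161, -1.297, 1.287]
force: [2.9, 0.4, 1.7]
opening: 0.0559
TCP [0.4782 0.4121 0.0932] open 0.0558 F [3.94 0.69 2.69] T [ 0.201 -0.488 -0.036] +- [0.015 0.013 0.008] t 14.475
```

View pics/s6c.png

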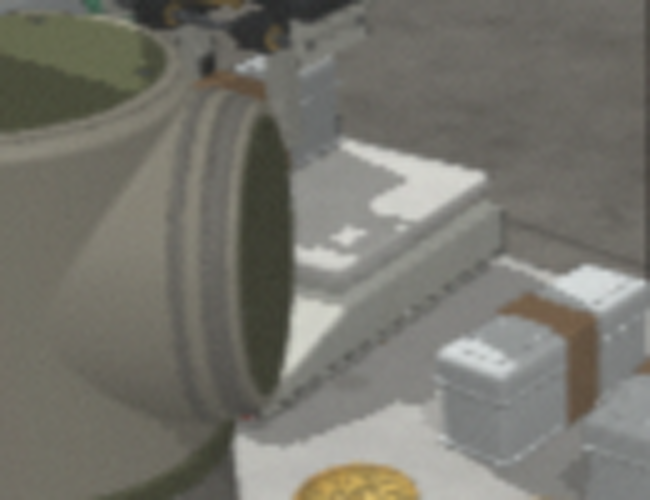

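```bash
python3 -m inch '[[0.4,0,0,-0.001,0],[0.4,0,0,-0.001,0],[0,0,0,0,0],[-1,0,0,0,0],[-1,0,0,0,0],[-1,0,0,0.05,0],[-1,0,0,0.11,0],[-1,0,0,0.11,0]]' 3
python3 -m inch '[[-1,-0.034,-0.06,0,0],[-1,-0.034,-0.12,0,0],[-1,-0.034,-0.18,0,0],[-1,-0.034,-0.24,0,0],[-1,-0.034,-0.30,0,0],[-1,-0.034,-0.36,0,0],[-1,-0.034,-0.409,-0.05,0],[-1,-0.034,-0.409,-0.1,0]]'
python3 - <<'E'
from h import *
st=robot.read_state(); print(st['t'],st['tool_pos'])
b=cam('top','t7');im=cv2.imread('pics/t7.png')
cv2.imwrite('pics/t7c.png',cv2.resize(im[170:300,80:360],(784,364),interpolation=cv2.INTER_CUBIC))
E
```

```text
t: 15.58
tool_pos: [0.481, 0.4142, 0.2107]
orientation: [-1.163, -1.306, 1.279]
force: [0.4, 0.9, 0.1]
opening: 0.0926
t: 16.58
tool_pos: [0.4481, 0.0024, 0.1108]
orientation: [-1.169, -1.306, 1.275]
force: [0.2, -0.1, -0.7]
opening: 0.0929
16.575 [0.44814481 0.00235516 0.11075927]
```

View pics/t7c.png

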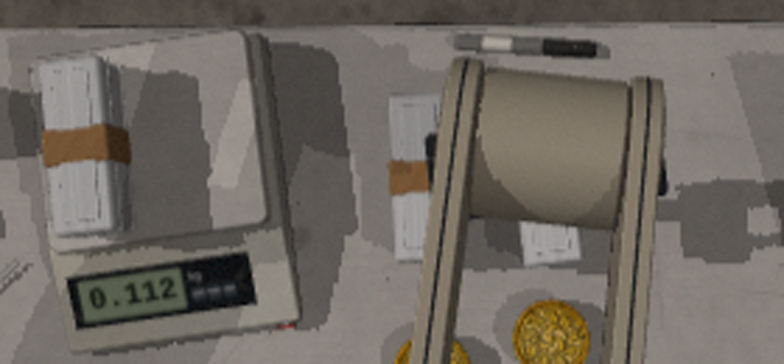

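```bash
python3 - <<'E'
from h import *
c=cam('top')
P=np.array([ray(c,(80+u/2.8,170+v/2.8),.136) for u,v in((38,62),(98,55),(118,228),(52,235))]).mean(0)
d=P-[.4828,.3634,.136]; print('tin on scale',P,'rel pan mid',d[0]*.9936+d[1]*.113,d[1]*.9936-d[0]*.113)
E
python3 -m inch '[[-1,-0.004,0,-0.05,0],[-1,-0.004,0,-0.087,0],[-1,-0.004,0,-0.087,0],[0.4,-0.004,0,-0.087,0],[0.4,-0.004,0,-0.087,0],[0.4,-0.004,0,-0.087,0],[0.4,-0.004,0,-0.087,0]]' 30
python3 -m inch '[[0.4,0,0,0.03,0],[0.4,0,0,0.08,0],[0.4,0,0,0.13,0],[0.4,0,0,0.175,0],[0.4,0,0,0.175,0]]'
python3 tq.py
```

```text
tin on scale [0.47515662 0.40790465 0.136     ] rel pan mid -0.002565438078293571 0.04508351728487251
t: 17.55
tool_pos: [0.4385, 0.0044, 0.0182]
orientation: [-1.156, -1.298, 1.281]
force: [0.3, -5.9, 3.4]
opening: 0.0577
t: 18.18
tool_pos: [0.4408, 0.0042, 0.1969]
orientation: [-1.162, -1.303, 1.278]
force: [0.4, -0.2, -5.3]
opening: 0.0558
TCP [0.4374 0.0046 0.1912] open 0.0561 F [ 0.11  0.14 -4.55] T [ 0.028  0.046 -0.01 ] +- [0.004 0.006 0.011] t 18.525
```

```bash
python3 -m inch '[[0.4,0,0,-0.06,0],[0.4,0,0,-0.12,0],[0.4,0,0,-0.165,0],[0.4,0,0,-0.173,0],[0.4,0,0,-0.173,0],[-1,0,0,-0.173,0],[-1,0,0,-0.173,0],[-1,0.006,0,-0.165,0]]'
python3 -m inch '[[-1,0,0,0,0]]'
```

```text
t: 19.58
tool_pos: [0.4434, 0.0046, 0.0267]
orientation: [-1.153, -1.296, 1.282]
force: [0.4, 0.6, -0.1]
opening: 0.0811
t: 19.7
tool_pos: [0.445, 0.0044, 0.0281]
orientation: [-1.156, -1.297, 1.281]
force: [0.8, -0.2, -0.6]
opening: 0.0907
```

```bash
python3 -m inch '[[0.4,0,0,-0.002,0],[0.4,0,0,-0.002,0],[0.4,0,0,-0.002,0],[0.4,0,0,-0.002,0],[0.4,0,0,-0.002,0]]' 30
python3 -m inch '[[0.4,0,0,0.03,0],[0.4,0,0,0.08,0],[0.4,0,0,0.13,0],[0.4,0,0,0.165,0],[0.4,0,0,0.165,0]]'
python3 tq.py
python3 -c "
from h import *
from scipy.spatial.transform import Rotation as Ro
m=Ro.from_rotvec(robot.read_state()['orientation']).as_matrix();print(np.degrees(np.arctan2(m[1,0],m[0,0])),m.round(3).tolist())"
```

```text
t: 20.32
tool_pos: [0.4449, 0.0047, 0.0261]
orientation: [-1.155, -1.297, 1.281]
force: [-0.7, 1.6, 1.0]
opening: 0.0562
t: 20.95
tool_pos: [0.4467, 0.0044, 0.1936]
orientation: [-1.16, -1.301, 1.279]
force: [0.6, -0.9, -3.5]
opening: 0.056
TCP [0.4439 0.0048 0.1892] open 0.0559 F [-0.03 -0.16 -4.05] T [ 0.012 -0.024  0.008] +- [0.012 0.013 0.005] t 21.3
96.25104262452268 [[-0.109, 0.004, -0.994], [0.994, 0.008, -0.109], [0.007, -1.0, -0.005]]
```

```bash
python3 -m inch '[[0.4,-0.004,-0.05,0.01,-0.02],[0.4,-0.008,-0.11,0.01,-0.05],[0.4,-0.012,-0.17,0.01,-0.09],[0.4,-0.016,-0.23,0.01,-0.118],[0.4,-0.02,-0.29,0.01,-0.118],[0.4,-0.0225,-0.34,0.01,-0.118],[0.4,-0.0225,-0.38,0.01,-0.118],[0.4,-0.0225,-0.391,0.0,-0.118]]'
python3 -m inch '[[0.4,0,0,-0.03,0],[0.4,0,0,-0.045,0],[0.4,0,0,-0.053,0],[0.4,0,0,-0.053,0]]'
python3 tq.py
```

```text
t: 22.35
tool_pos: [0.4212, -0.3888, 0.1893]
orientation: [-1.213, -1.207, 1.194]
force: [0.1, 0.3, -4.7]
opening: 0.056
t: 22.85
tool_pos: [0.4213, -0.3881, 0.136]
orientation: [-1.212, -1.208, 1.194]
force: [-0.3, -0.8, -4.1]
opening: 0.056
TCP [ 0.4216 -0.3891  0.1371] open 0.0561 F [-0.06 -0.28 -3.99] T [ 0.015 -0.017  0.004] +- [0.013 0.007 0.01 ] t 23.2
```

```bash
python3 -m inch '[[0.4,0,0.002,-0.007,0],[0.4,-0.0025,0.002,-0.012,0],[0.4,-0.005,0.002,-0.017,0],[0.4,-0.0065,0.002,-0.0225,0],[0.4,-0.008,0.002,-0.028,0],[0.4,-0.009,0.002,-0.034,0],[0.4,-0.01,0.002,-0.040,0],[0.4,-0.010,0.002,-0.045,0]]' 12
python3 -m inch '[[0.4,0,0,-0.003,0],[0.4,0,0,-0.003,0]]'
python3 tq.py
python3 -m inch '[[0.4,0,0,0,0],[0.4,0,0,0.0,0],[0.4,0,0,0.02,0],[0.4,0,0,0.04,0],[0.4,0,0,0.05,0],[0.4,0,0,0.05,0]]' 45
python3 tq.py
```

```text
t: 24.25
tool_pos: [0.4112, -0.3868, 0.0912]
orientation: [-1.213, -1.207, 1.194]
force: [-3.8, -0.4, -0.0]
opening: 0.0559
t: 24.5
tool_pos: [0.4117, -0.3865, 0.0894]
orientation: [-1.214, -1.208, 1.194]
force: [-5.5, 4.7, 8.8]
opening: 0.0561
TCP [ 0.4117 -0.3864  0.0893] open 0.0561 F [-4.62  4.86  8.63] T [ 0.712  0.818 -0.124] +- [0.011 0.012 0.007] t 24.85
t: 25.65
tool_pos: [0.4126, -0.3872, 0.1411]
orientation: [-1.217, -1.209, 1.194]
force: [-0.5, -0.8, -4.0]
opening: 0.0559
TCP [ 0.4114 -0.3861  0.1386] open 0.0557 F [ 0.14 -0.12 -3.93] T [ 0.01  -0.084  0.003] +- [0.012 0.006 0.011] t 26.0
```

```bash
python3 -m inch '[[0.4,0,0,0.04,0],[0.4,0,0.02,0.065,0],[0.4,0.005,0.07,0.065,0.02],[0.4,0.01,0.13,0.065,0.05],[0.4,0.015,0.19,0.065,0.08],[0.4,0.02,0.25,0.065,0.1],[0.4,0.02,0.31,0.065,0.120],[0.4,0.02,0.35,0.065,0.120]]'
python3 -m inch '[[0.4,0.005,0.06,0,0],[0.4,0.01,0.12,0,0],[0.4,0.015,0.18,0,0],[0.4,0.02,0.24,0,0],[0.4,0.025,0.30,0,0],[0.4,0.027,0.344,0,0],[0.4,0.027,0.349,-0.025,0],[0.4,0.027,0.349,-0.05,0]]'
python3 tq.py
```

```text
t: 27.05
tool_pos: [0.4311, -0.0338, 0.2037]
orientation: [-1.152, -1.298, 1.282]
force: [1.0, 0.2, -4.0]
opening: 0.056
t: 28.05
tool_pos: [0.458, 0.3164, 0.153]
orientation: [-1.152, -1.299, 1.283]
force: [0.4, -0.1, -3.7]
opening: 0.0557
TCP [0.4591 0.3155 0.1554] open 0.0558 F [-0.49 -0.13 -4.  ] T [ 0.012 -0.044  0.002] +- [0.014 0.018 0.003] t 28.4
```

```bash
python3 -m inch '[[0.4,0,-0.005,-0.014,0],[0.4,0,-0.005,-0.021,0],[0.4,0,-0.005,-0.021,0]]'
python3 -m inch '[[0.4,0,0,0,0],[0.4,0.002,0,-0.006,0],[0.4,0.007,0.001,-0.011,0],[0.4,0.012,0.0015,-0.016,0],[0.4,0.017,0.002,-0.020,0],[0.4,0.021,0.002,-0.025,0],[0.4,0.025,0.002,-0.0295,0],[0.4,0.029,0.002,-0.034,0]]' 12
python3 tq.py
```

```text
t: 28.82
tool_pos: [0.4583, 0.3099, 0.133]
orientation: [-1.153, -1.297, 1.281]
force: [-0.4, 0.9, -3.4]
opening: 0.0562
t: 29.82
tool_pos: [0.4871, 0.3121, 0.0984]
orientation: [-1.152, -1.297, 1.281]
force: [1.4, 3.7, 1.4]
opening: 0.0563
TCP [0.4863 0.3112 0.098 ] open 0.0561 F [ 1.36  1.47 -1.2 ] T [ 0.218 -0.169 -0.052] +- [0.066 0.031 0.029] t 30.175
```

```bash
python3 -m inch '[[0.4,0.001,0,-0.004,0],[0.4,0.001,0,-0.006,0]]' 10
python3 -m inch '[[0.4,0,0,-0.001,0],[0.4,0,0,-0.001,0],[0,0,0,0,0],[-0.6,0,0,0,0],[-0.6,0,0,0,0],[-0.6,0,0,0.05,0],[-0.6,0,0,0.11,0],[-0.6,0,0,0.11,0]]' 3
python3 -m inch '[[-1,-0.04,-0.06,0,-0.04],[-1,-0.04,-0.12,0,-0.079],[-1,-0.04,-0.18,0,-0.079],[-1,-0.04,-0.197,0,-0.079],[-1,-0.04,-0.197,-0.05,-0.079],[-1,-0.04,-0.197,-0.1,-0.079],[-1,-0.04,-0.197,-0.1,-0.079]]'
python3 - <<'E'
from h import *
from scipy.spatial.transform import Rotation as Ro
st=robot.read_state(); m=Ro.from_rotvec(st['orientation']).as_matrix(); print(st['tool_pos'],np.degrees(np.arctan2(m[1,0],m[0,0])),st['t'])
b=cam('scene','s8');im=cv2.imread('pics/s8.png');t=cam('top','t8');tm=cv2.imread('pics/t8.png')
cv2.imwrite('pics/m8.png',np.hstack([cv2.resize(im[130:240,150:300],(400,293),interpolation=cv2.INTER_CUBIC),cv2.resize(tm[170:280,80:230],(400,293),interpolation=cv2.INTER_CUBIC)]))
E
```

```text
t: 30.48
tool_pos: [0.488, 0.3116, 0.0925]
orientation: [-1.153, -1.297, 1.282]
force: [3.7, 1.9, 2.3]
opening: 0.0559
t: 31.48
tool_pos: [0.4911, 0.3131, 0.2091]
orientation: [-1.157, -1.306, 1.274]
force: [0.3, -0.3, 0.2]
opening: 0.0743
t: 32.35
tool_pos: [0.4467, 0.1153, 0.1042]
orientation: [-1.191, -1.24, 1.222]
force: [-0.1, -0.5, 1.3]
opening: 0.0933
[0.44673285 0.11527331 0.10422877] 91.75926903399424 32.35
```

View pics/m8.png

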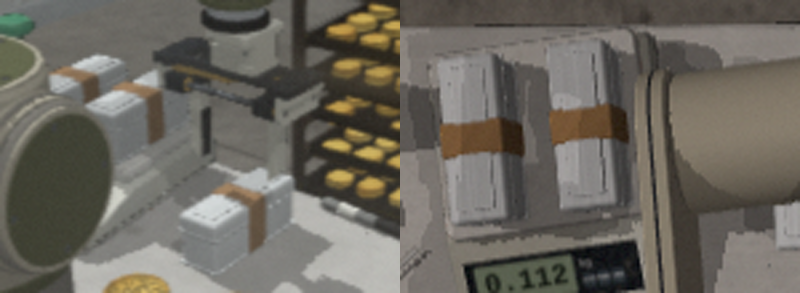

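```bash
python3 -m inch '[[-1,0.001,0,-0.04,0],[-1,0.001,0,-0.070,0],[-1,0.001,0,-0.079,0],[-1,0.001,0,-0.079,0]]'
python3 -m inch '[[0.4,0,0,0,0],[0.4,0,0,0,0],[0.4,0,0,0,0],[0.4,0,0,0,0],[0.4,0,0,0,0]]' 30
python3 -m inch '[[0.4,0,0,0.03,0],[0.4,0,0,0.08,0],[0.4,0,0,0.13,0],[0.4,0,0,0.165,0],[0.4,0,0,0.165,0]]'
python3 tq.py
```

```text
t: 32.95
tool_pos: [0.453, 0.1163, 0.0321]
orientation: [-1.197, -1.249, 1.217]
force: [0.0, -0.2, 0.3]
opening: 0.0927
t: 33.58
tool_pos: [0.4531, 0.1166, 0.0324]
orientation: [-1.197, -1.249, 1.216]
force: [-0.9, 2.2, 2.4]
opening: 0.0559
t: 34.2
tool_pos: [0.4548, 0.1167, 0.1999]
orientation: [-1.2, -1.253, 1.213]
force: [0.0, -0.4, -4.8]
opening: 0.0557
TCP [0.4521 0.1164 0.1955] open 0.0556 F [-0.37  0.18 -4.04] T [ 0.007 -0.001  0.012] +- [0.01  0.011 0.011] t 34.55
```

```bash
python3 -m inch '[[0.4,-0.004,-0.05,0.01,-0.02],[0.4,-0.008,-0.11,0.01,-0.04],[0.4,-0.012,-0.17,0.01,-0.04],[0.4,-0.016,-0.23,0.01,-0.04],[0.4,-0.02,-0.29,0.01,-0.04],[0.4,-0.024,-0.35,0.01,-0.04],[0.4,-0.026,-0.41,0.01,-0.04],[0.4,-0.026,-0.47,0.01,-0.04]]'
python3 -m inch '[[0.4,0,-0.03,0,0],[0.4,0,-0.034,-0.02,0],[0.4,0,-0.034,-0.045,0],[0.4,0,-0.034,-0.06,0],[0.4,0,-0.034,-0.06,0]]'
python3 tq.py
python3 -c "
from h import *
from scipy.spatial.transform import Rotation as Ro
m=Ro.from_rotvec(robot.read_state()['orientation']).as_matrix();print(np.degrees(np.arctan2(m[1,0],m[0,0])),m.round(3).tolist())"
```

```text
t: 35.6
tool_pos: [0.4258, -0.3555, 0.2053]
orientation: [-1.215, -1.217, 1.188]
force: [1.2, -0.3, -3.0]
opening: 0.0558
t: 36.22
tool_pos: [0.425, -0.3877, 0.1431]
orientation: [-1.21, -1.218, 1.187]
force: [0.8, -0.5, -2.8]
opening: 0.056
TCP [ 0.4263 -0.3899  0.1464] open 0.0561 F [ 0.19 -0.33 -3.2 ] T [ 0.015 -0.004  0.022] +- [0.01  0.012 0.017] t 36.575
89.48685027017704 [[0.009, 0.014, -1.0], [1.0, 0.01, 0.009], [0.011, -1.0, -0.014]]
```

```bash
python3 -m inch '[[0.4,0,0.001,-0.006,0],[0.4,0,0.002,-0.012,0],[0.4,-0.003,0.002,-0.017,0],[0.4,-0.0055,0.002,-0.022,0],[0.4,-0.008,0.002,-0.027,0],[0.4,-0.010,0.002,-0.032,0],[0.4,-0.012,0.002,-0.037,0],[0.4,-0.013,0.002,-0.0425,0]]' 12
python3 -m inch '[[0.4,-0.001,0,-0.004,0],[0.4,-0.0015,0,-0.007,0],[0.4,-0.0015,0,-0.007,0]]'
python3 tq.py
python3 -m inch '[[0.4,0,0,0,0],[0.4,0,0,0.0,0],[0.4,0,0,0.02,0],[0.4,0,0,0.04,0],[0.4,0,0,0.04,0]]' 45
python3 tq.py
```

```text
t: 37.62
tool_pos: [0.4129, -0.3877, 0.1033]
orientation: [-1.216, -1.218, 1.188]
force: [-1.3, -0.1, -0.7]
opening: 0.0564
t: 38.0
tool_pos: [0.4122, -0.3871, 0.0978]
orientation: [-1.216, -1.219, 1.187]
force: [-2.3, 7.2, 11.4]
opening: 0.0559
TCP [ 0.4122 -0.3871  0.0978] open 0.0562 F [-2.59  6.52 11.44] T [1.176 0.399 0.009] +- [0.01  0.006 0.011] t 38.35
t: 39.02
tool_pos: [0.4135, -0.3888, 0.1411]
orientation: [-1.221, -1.22, 1.189]
force: [0.1, -0.8, -2.8]
opening: 0.0557
TCP [ 0.4118 -0.3867  0.1369] open 0.0559 F [ 0.23 -0.16 -3.67] T [0.029 0.034 0.009] +- [0.012 0.01  0.009] t 39.375
```

```bash
python3 -m inch '[[0.4,0,0.003,-0.02,0],[0.4,0,0.003,-0.033,0],[0.4,0,0.003,-0.037,0],[0.4,0,0.003,-0.037,0]]' 15
python3 tq.py
python3 - <<'E'
from h import *
b=cam('scene','s9');im=cv2.imread('pics/s9.png');t=cam('top','t9');tm=cv2.imread('pics/t9.png')
cv2.imwrite('pics/m9.png',np.hstack([cv2.resize(im[190:315,310:435],(400,400),interpolation=cv2.INTER_CUBIC),cv2.resize(tm[175:285,355:465],(400,400),interpolation=cv2.INTER_CUBIC)]))
E
```

```text
t: 39.92
tool_pos: [0.4114, -0.3834, 0.0993]
orientation: [-1.213, -1.219, 1.187]
force: [-0.7, -0.8, -4.8]
opening: 0.0561
TCP [ 0.412  -0.3836  0.1002] open 0.0557 F [-0.08 -0.42 -3.83] T [-0.058  0.066 -0.054] +- [0.029 0.015 0.021] t 40.275
```

View pics/m9.png

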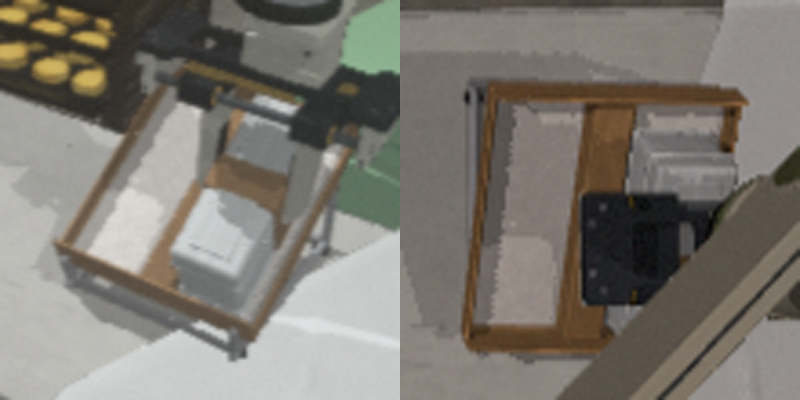

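```bash
python3 -m inch '[[0.4,0,0,-0.003,0],[0.4,0,0,-0.003,0]]' 15
python3 tq.py
python3 -m inch '[[0.4,-0.003,0,-0.0015,0],[0.4,-0.006,0,-0.003,0],[0.4,-0.006,0,-0.003,0]]'
python3 tq.py
```

```text
t: 40.67
tool_pos: [0.4124, -0.3839, 0.0978]
orientation: [-1.216, -1.22, 1.187]
force: [-0.0, 0.9, 0.7]
opening: 0.0559
TCP [ 0.4124 -0.384   0.0978] open 0.056 F [0.42 1.44 4.05] T [ 0.291 -0.002 -0.075] +- [0.013 0.016 0.006] t 41.025
t: 41.45
tool_pos: [0.4059, -0.3839, 0.0943]
orientation: [-1.215, -1.219, 1.187]
force: [0.4, -0.6, -1.5]
opening: 0.056
TCP [ 0.406  -0.3837  0.0944] open 0.0565 F [-1.02 -0.9  -2.43] T [-0.221  0.159 -0.053] +- [0.015 0.038 0.012] t 41.8
```

```bash
python3 -m inch '[[0.4,-0.002,0,-0.002,0],[0.4,-0.004,0,-0.004,0]]' 15
python3 tq.py
python3 -m inch '[[0.4,-0.003,0,-0.0015,0],[0.4,-0.003,0,-0.0015,0]]'
python3 tq.py
```

```text
t: 42.1
tool_pos: [0.4054, -0.3846, 0.0938]
orientation: [-1.222, -1.223, 1.186]
force: [8.3, 3.9, 17.9]
opening: 0.056
TCP [ 0.4054 -0.3847  0.0938] open 0.0562 F [ 6.93  3.83 12.19] T [ 1.078 -1.1   -0.283] +- [0.054 0.04  0.007] t 42.45
t: 42.75
tool_pos: [0.4051, -0.3846, 0.0943]
orientation: [-1.226, -1.227, 1.185]
force: [8.0, 3.1, 3.7]
opening: 0.0557Traceback (most recent call last):
  File "tq.py", line 4, in <module>
    s=robot.read_state(); F.append(s['force']);T.append(s['wrist_torque']); robot.read_camera('top')
                                                                            ~~~~~~~~~~~~~~~~~^^^^^^^
ValueError: 200 camera calls are used up
```

```bash
python3 - <<'E'
import numpy as np
from scipy.spatial.transform import Rotation as Ro
K=np.array([[488.6,0,274.5],[0,488.6,209.8],[0,0,1]]);R=np.array([[-0.009,-1,0.002],[-0.995,0.009,-0.1],[0.1,-0.003,-0.995]]);o=np.array([.382,.004,1.324])
def pr(X):
    p=K@(R@(np.array(X)-o));p=p[:2]/p[2];return ((p-[355,175])*400/110).round(0)
r=Ro.from_euler('ZY',[-.009,-.5])
c=np.array([.4447,-.3408,.069]);g=np.array([.412,-.3836,.119])-r.apply([.005,0,.049])
for y in(.014,-.014):print('rib',y,pr(c+r.apply([.08,y,.018])),pr(c+r.apply([-.095,y,.018])))
print('lid far',pr(g+r.apply([.076,.026,.066])),pr(g+r.apply([.076,-.026,.066])),'base far',pr(g+r.apply([.078,.028,0])),pr(g+r.apply([.078,-.028,0])))
h=r.inv().apply(g-c);print('tin in carton frame',h)
g2=np.array([.4052,-.3846,.0941+.0188])-r.apply([.005,0,.049]);print('now',r.inv().apply(g2-c),'home -.017 -.048 .004')
E
cat > /dev/null; python3 -c "
import cv2;im=cv2.imread('pics/t9.png');cv2.imwrite('pics/t9c.png',cv2.resize(im[175:285,400:465],(473,800)[0:2],interpolation=cv2.INTER_CUBIC)[:600])"
```

```text
rib 0.014 [189. 117.] [163. 342.]
rib -0.014 [230. 117.] [202. 342.]
lid far [257. 170.] [337. 170.] base far [227. 128.] [309. 128.]
tin in carton frame [-0.00938647 -0.04309256  0.01037104]
now [-0.01827039 -0.04415372  0.00827343] home -.017 -.048 .004
```

View pics/t9c.png

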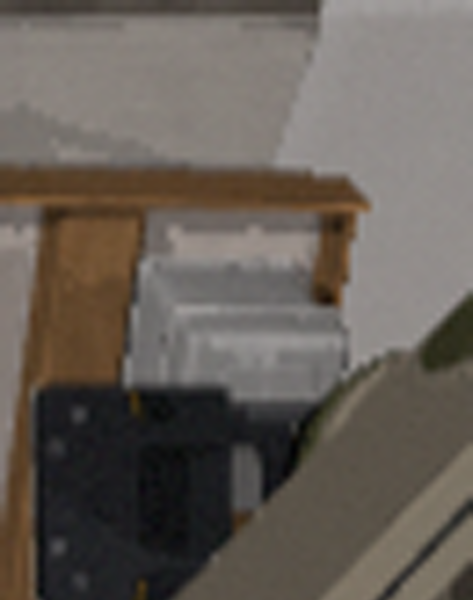

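```bash
python3 -m inch '[[0.4,0,0,-0.001,0],[0.4,0,0,-0.002,0],[0.4,0,0,-0.002,0],[0,0,0,-0.002,0],[-1,0,0,-0.002,0],[-1,0,0,-0.002,0],[-1,0,0,-0.002,0],[-1,0,0,-0.002,0]]' 3
python3 -c "
from plant import robot
s=robot.read_state();print(s['force'].round(2),s['wrist_torque'].round(2),s['opening'])"
```

```text
t: 43.75
tool_pos: [0.4049, -0.3846, 0.0921]
orientation: [-1.226, -1.227, 1.185]
force: [0.3, 0.5, 0.6]
opening: 0.0903
[0.33 0.5  0.64] [0.04 0.04 0.02] 0.09033734477579354
```

```bash
python3 -m inch '[[-1,0,0,0.03,0],[-1,0,0,0.08,0],[-1,0,0,0.13,0],[-1,0,0,0.17,0],[-1,0,0,0.17,0],[-1,0,0,0.17,0]]'
python3 -c "
from plant import robot
s=robot.read_state();print(s['force'].round(2),s['wrist_torque'].round(2),s['opening'],s['t']);robot.close_job()"
```

```text
t: 44.5
tool_pos: [0.4047, -0.3845, 0.2614]
orientation: [-1.225, -1.226, 1.185]
force: [-0.4, -0.0, 0.4]
opening: 0.0932
[-0.39 -0.01  0.39] [0.03 0.03 0.01] 0.09316156029139547 44.5
the job is handed in; nothing more can be done
```

I handed the job in at about 44.5 s: two tins have sliding packs and are on the scale pan, and one has a held pack and is in the right carton lane.

The arm could not tilt its wrist, so I tilted each tin by pivoting it onto the carton's 29° floor, then lifted it and read the wrist torque across it:

| Tin (start position) | Torque after tilting | Result | Placed |
|---|---|---|---|
| Right | −0.073 N m | loose | scale, left side |
| Middle | −0.084 N m | loose | scale, right side |
| Left | +0.034 N m | held | carton, right lane, slid down against the lower lip |

**Checks that passed:**
- The pictures showed both tins side by side on the pan. The first measured 3 mm lengthwise and 45 mm sideways from the pan's middle.
- The lane tin came up against the lip with about 7 N. Its calculated position was within 2 mm of home along the lane.
- After I let go of the lane tin, the tool force was near zero.

**Checks that disagreed or are missing:**
- The lane tin's calculated height was about 4 mm above home. I put that down to calibration, because it was similar before the tin reached the lip. That is within the 6 mm limit, by 2 mm.
- The tool position put the lane tin 4 mm off the lane's middle. The last picture put it about 1 mm off.
- A sideways force of about half the downward force showed up each time I pressed a tin into the lane, and I did not explain it.
- I used up all 200 camera calls, mostly as short pauses for averaging torque. So no picture was taken after the lane tin was slid down and released, and the bystanders were not checked at the end.
- I viewed 11 pictures against the planned 8, within the limit of 12.

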